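Pack the screwdriver and lift the tool caddy

TASK

Get the carry caddy ready to go: stand the screwdriver lying on the bench in the caddy's round tool cup, blade down, and let go of it. Then take the caddy by the middle of its handle, lift it about 10 cm clear of the bench and finish while still holding it there, level and steady, with the screwdriver, the tape and the little tin still in their places. Keep the caddy level so that nothing spills, and do not shift the other things on the bench.

Things in the scene. Friction and masses are not known exactly. Their poses are not given: they have to be found in the camera images.
- caddy: Loose grey plastic carry caddy, about 0.42 kg: open tray 360 (x) x 180 (y) x 70 mm high, walls 4, floor 6 mm. Origin: centre of its underside; z up, x from the tool-cup end (nearer the robot) to the other. A cross wall at x = -105 mm and a spine at y = 0 behind it form an end bay with the cup and two long bays. A hoop handle stands on the spine. A rim 4 mm wide round the tray's top is look only.
- caddy_grip (a point): centre of the handle bar, 208 mm above the caddy's underside; grip here across the bar. The bar lies level along the caddy's x, 152 mm long, 24 wide, 24 high, top 220 mm above the underside, on two legs 20 x 16 mm at x = -66 and +66 mm, open between them down to the spine (62 mm). The loaded caddy nearly balances here; a grip of 40 N or more holds it level.
- cup_mouth (a point): centre of the open top of the tool cup, a round upright tube moulded into the caddy at x = -145, y = 0 mm; inner diameter 40, outer 46 mm, its rim 118 mm above the caddy's underside
- cup_floor (a point): centre of the tool cup's inner floor, 110 mm below the mouth and 8 mm above the caddy's underside
- driver: Screwdriver lying on the bench, blade roughly to the left: 237 mm long, about 0.15 kg. Black eight-sided handle 28 mm across flats, resting on one flat with two flats upright; steel shaft 8.4 mm thick, flat blade. x axis: handle to blade. Origin: 14 mm off the axis, below driver_grip. Handle from x = -72 to +38 mm, shaft and blade on to +165. It balances at about x = +11 mm.
- driver_grip (a point): point on the screwdriver's axis in the handle, 40 mm behind the shaft's root and 165 mm from the blade tip; 14 mm above the bench when lying
- driver_tip (a point): blade tip, on the axis
- tape: small roll of black tape lying flat in the right-hand (its y negative) long bay of the caddy: 66 mm across, 19 mm high, 0.05 kg; origin: centre of its underside. It stays there.
- tin: small steel paint tin standing in the left-hand (its y positive) long bay of the caddy: 54 mm across, 60 mm high, about 0.12 kg; origin: centre of its underside. It stays there.
- knife: filling knife lying on the bench beside the screwdriver, roughly parallel to it, sometimes nearer the robot and sometimes farther: flat wooden handle 110 x 26 x 16 mm, broad thin steel blade 55 mm wide, 220 mm long in all. Origin: under the front end of its handle; x towards the blade. Leave alone.
- quart: steel paint can, 108 mm across, 124 mm high, left of the caddy; origin: centre of its underside. Leave alone.
- spray: white spray can, 65 mm across, 190 mm high, beyond the lying tools; origin: centre of its underside. Leave alone.
- sander: cork sanding block 117 x 66 x 29 mm left of the caddy, nearer the robot than the paint can; origin: centre of its underside. Leave alone.
- stick: flat wooden stirring stick 300 x 25 x 6 mm lying at the right; origin: centre of its underside. Leave alone.
- table: the wooden bench, top at height 0
There are look-alikes about, which are no part of the job. There is more than one size of the tape; the one meant has the size given above. Several things look just like the driver: the one meant starts nearest to the robot's base.

How it is judged:
By the outcome, as a careful person would: the job done as asked, in the order asked, and still so for the second after the job is handed in, while the arm keeps its last pose, push and grip.
It also fails if it takes over 48 s, if anything falls off the work surface, if the arm or the gripper's body presses on something with over 40 N, if the wrist force passes 120 N, or if a joint passes its speed limit or range.

ROBOT

A 6-joint arm with a two-finger parallel gripper is mounted at the origin on the work surface. World frame = base frame: x ahead of the robot, y to its left, z up, the work surface at z = 0. Lengths are in mm, angles in rad, forces in N, time in s.
With the tool pointing down it reaches from about 275 to 1000 mm from the base axis. Payload 8.4 kg.
Tool frame: the origin (TCP) lies between the finger pads, 19 mm behind the fingertips; this is the grasp point; z points along the fingers, y is the direction in which the jaws open and shut (so a half turn about z gives the same grasp; the last joint's range is limited). The gripper opens to 85 mm and grips with 20 to 120 N. Pads are 22 mm wide; open, the fingers measure 114 mm over their backs; the gripper's body (76 mm by 85 mm) begins 54 mm behind the grasp point. The pads swing forward as they close: fully open they stand 13 mm farther back than shut.
Start: joints at [1.299, 0.353, 1.633, -0, 1.155, -0.002], TCP at [166.585, 602.393, 249.981] pointing down, gripper open.
Joint ranges: [-2.63, 2.63], [-0.92, 2.1], [0.06, 2.66], [-1.3, 4.44], [0, 2.69], [-3.02, 3.02]. Speed limits (rad/s): [2.22, 2.22, 2.79, 3.14, 3.14, 3.14].

INTERFACE

Orientations are given as [roll, pitch, yaw] about the fixed x, y, z axes, in that order (R = Rz(yaw) Ry(pitch) Rx(roll)).
In Python, from rig import * gives the robot as it stands.
- The arm moves only by the tool play_rows, never from a script. Its argument "moves" is a list of rows, each a list of 3 entries, a list of its own where there are three numbers: the shift along the tool's x, y, z in m, then the turn, a rotation vector about the tool's x, y, z in rad, then the opening in per cent of the stroke, from 0 (shut) to 100 (fully open). In form: [[[x, y, z], [rx, ry, rz], fingers], ...]. A call has 1 to 20 rows; each row shifts and turns the commanded pose from where the row before left it, along the tool's axes as they then stand; what a row does not reach is not made up. A row lasts 1/10 s, in which the tool goes at most 50 mm and 8.59 degrees, less where a joint would pass 70% of its speed; a pose out of reach is approached as far as the arm can. A call is refused whole if a number of a shift passes 0.05 or a number of a turn 0.15, either way. A call with a gripper value outside its range is refused whole. The fingers move at their own pace and stop on an object; "squeeze" is the grip in N (left out, the last holds). Time passes only in rows, so rows that do not move let the fingers close. It gives the time, the measured TCP pose, the force and the opening at its end, in the units of the state.
- sense(): the state, without advancing time (a new reading comes with each control period).
- grab_frame(name): name is "scene" or "top" or "wrist"; returns a dict with "pixels" (420x560x3 uint8, red, green, blue), "intrinsics" (3x3 intrinsics, pixels), "R" (3x3) and "t" (3): a world point X has camera coordinates R X + t. Camera axes: x right, y down, z forward; pixel columns grow to the right and rows downward; lengths in mm; the calibration is good to about 2 mm. The wrist camera is an equidistant fisheye: a pixel r from the principal point sees the ray r / f radians off the axis. A picture is of the moment at which its call begins. There is no depth.
- sign_off(): hands the job in, once; it reports no verdict.
The state is a dict: "clock": time; "qpos": joint angles; "qvel": joint speeds; "joint_efforts": joint torques, N m; "eef_pos": TCP position; "tcp_rot": TCP orientation; "contact_force": force on the tool from outside, world axes, zero at the start; "wrist_torque": the same for the moment, N m; "opening": opening from 0.0 (shut) to 1.0 (fully open).
Only numpy, scipy, OpenCV 4.12 (cv2) and the standard library are available. Lean on these libraries where they do the work, as an engineer would, in place of code of your own. Each camera call takes 0.05 s, during which the arm holds its last target. There are 200 camera calls.

## Working session

There is one attempt and no reset: what is moved stays moved. The work goes in short steps, Python scripts to look and compute and a tool call to move; the robot and the scene stay as the last step left them, time stands still between calls to the robot, and variables do not carry over. Pictures are saved under pics/ and viewed, about 8 in all and at most 12, crops included, and the job is handed in when it is done.

Besides the shell and the picture viewer there is one more tool, called after ">>>" in YAML: its name, and indented under it one key for each argument. play_rows: Moves the arm, as the interface text tells. Its arguments: {"type":"object","properties":{"moves":{"type":"array"},"squeeze":{"type":"number"}},"required":["moves"]}

```bash
mkdir -p pics; ls
cat > h.py <<'E'
from rig import *
import numpy as np, cv2
def ray(f,u,v):
    K=np.array(f["intrinsics"]);R=np.array(f["R"]);t=np.array(f["t"])
    d=np.linalg.inv(K)@[u,v,1]; return -R.T@t, R.T@d
def onz(f,u,v,z):
    c,d=ray(f,u,v); return c+d*(z-c[2])/d[2]
def proj(f,X):
    p=np.array(f["intrinsics"])@(np.array(f["R"])@np.array(X,float)+np.array(f["t"])); return p[:2]/p[2]
def save(f,n): cv2.imwrite("pics/"+n+".png",f["pixels"][:,:,::-1])
E
python3 - <<'E'
from h import *
import pickle
a=grab_frame("top");b=grab_frame("scene")
pickle.dump((a,b),open("f0.pkl","wb"))
im=cv2.resize(np.vstack([a["pixels"]])[:,:,::-1],(784,588));cv2.imwrite("pics/top0.png",im)
im=cv2.resize(b["pixels"][:,:,::-1],(784,588));cv2.imwrite("pics/scene0.png",im)
for f in(a,b):print(f["intrinsics"],f["R"],f["t"])
print(sense())
E
```

```text
pics
[[541.29634023   0.         265.59880401]
 [  0.         541.29634023 206.55834668]
 [  0.           0.           1.        ]] [[ 0.00904351 -0.99987592 -0.01289834]
 [-0.99082085 -0.00722027 -0.13498857]
 [ 0.13487869  0.01400071 -0.9907632 ]] [-132.61498277  570.16088465 1706.27696696]
[[495.67027327   0.         274.5998151 ]
 [  0.         495.67027327 204.40037312]
 [  0.           0.           1.        ]] [[-0.35565646  0.9344384   0.01825821]
 [ 0.73906165  0.29314487 -0.60650965]
 [-0.57209821 -0.20221514 -0.79486645]] [ 316.08871053 -297.76821503 2044.62693774]
{'clock': 0.1, 'qpos': array([ 1.29858861e+00,  3.53606192e-01,  1.63405736e+00,  1.17941013e-05,
        1.15518741e+00, -2.43323021e-03]), 'qvel': array([-0.00184476, -0.00230887, -0.00059341,  0.00093964, -0.00029862,
       -0.00046528]), 'joint_efforts': array([ 9.73922142e-04, -6.06356120e+01, -3.42819893e+01, -1.20267978e-04,
        3.95841314e-03, -4.79813070e-05]), 'eef_pos': array([166.48043367, 602.00461775, 249.32070949]), 'tcp_rot': array([-3.14033437e+00, -1.38458053e-05,  2.87181339e+00]), 'contact_force': array([-0.63948517, -0.24977116, -0.37331246]), 'wrist_torque': array([-0.01937906,  0.03172747,  0.01005923]), 'opening': 1.0006824864586954}
```

View pics/top0.png

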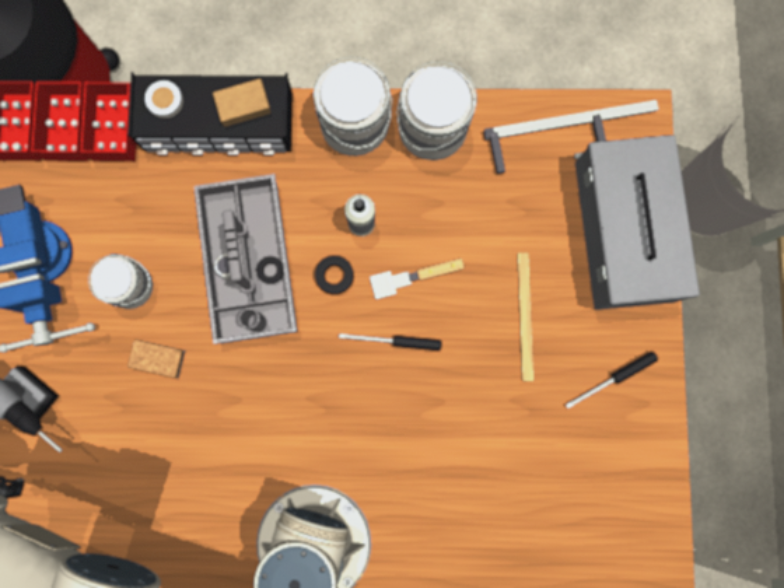

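View pics/scene0.png

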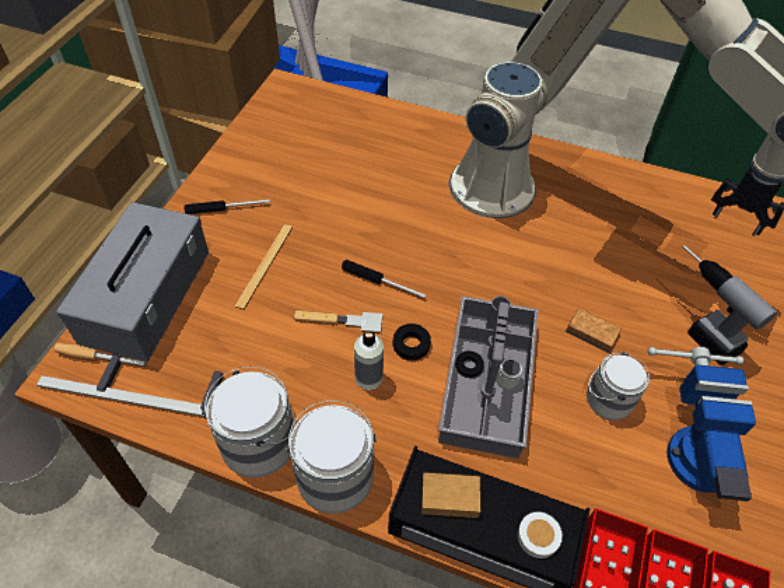

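The top view shows the caddy with rim corners near (196,187), (274,176), (297,332) and (216,342) at 1.4x. The driver nearest the base has its handle at (393–441, 343) and its tip at (340,336). I'll measure these next.

Run:
```python
from h import *
import pickle
a,b=pickle.load(open("f0.pkl","rb"))
s=1/1.4
def g(u,v,z,f=a): return onz(f,(u+.5)*s-.5,(v+.5)*s-.5,z).round(1)
P=[g(*p,70) for p in [(196,187),(274,176),(297,332),(216,342)]]
print("rim",P,[np.linalg.norm(P[i]-P[(i+1)%4]).round(1) for i in range(4)])
print("cup",g(252,320,118))
# driver mask
px=a["pixels"].astype(int);h=px.max(2)
m=np.zeros(h.shape,np.uint8);m[230:262,272:320]=(h[230:262,272:320]<75)
n,l,st,c=cv2.connectedComponentsWithStats(m);k=1+st[1:,4].argmax();ys,xs=np.where(l==k)
print(st[k],c[k]);pts=np.array([onz(a,x,y,22)[:2] for x,y in zip(xs,ys)])
mu=pts.mean(0);w,v=np.linalg.eigh(np.cov((pts-mu).T));d=v[:,1];q=(pts-mu)@d
print("handle",mu,d,q.min(),q.max()); 
print("tip",g(340,336,14),"scene tip",g(425,298,14,b),"sc handle ends",g(343,265,14,b),g(382,280,14,b))
A=cv2.resize(a["pixels"][120:250,130:240],None,fx=4,fy=4,interpolation=cv2.INTER_CUBIC)
B=cv2.resize(a["pixels"][220:260,235:325],None,fx=4,fy=4,interpolation=cv2.INTER_CUBIC)
o=np.zeros((520,800,3),np.uint8);o[:520,:440]=A;o[:160,440:800]=B
cs=cv2.resize(b["pixels"][205:330,305:395],None,fx=2.8,fy=2.8,interpolation=cv2.INTER_CUBIC);o[165:165+cs.shape[0],445:445+cs.shape[1]]=cs
cv2.imwrite("pics/crop1.png",o[:,:,::-1])
```

```text
rim [array([802.4, 280.1,  70. ]), array([829.5, 100.4,  70. ]), array([469.1,  39.1,  70. ]), array([445.2, 220.6,  70. ])] [np.float64(181.7), np.float64(365.6), np.float64(183.1), np.float64(362.1)]
cup [490.8 132.9 118. ]
[281 240  34  10 226] [297.40707965 244.65044248]
handle [ 450.41186379 -231.20519491] [0.09352956 0.9956165 ] -53.47267125014172 52.70478801807496
tip [465.  -54.4  14. ] scene tip [473.6 -48.   14. ] sc handle ends [ 450.9 -284.6   14. ] [ 459.8 -170.9   14. ]
```

View pics/crop1.png

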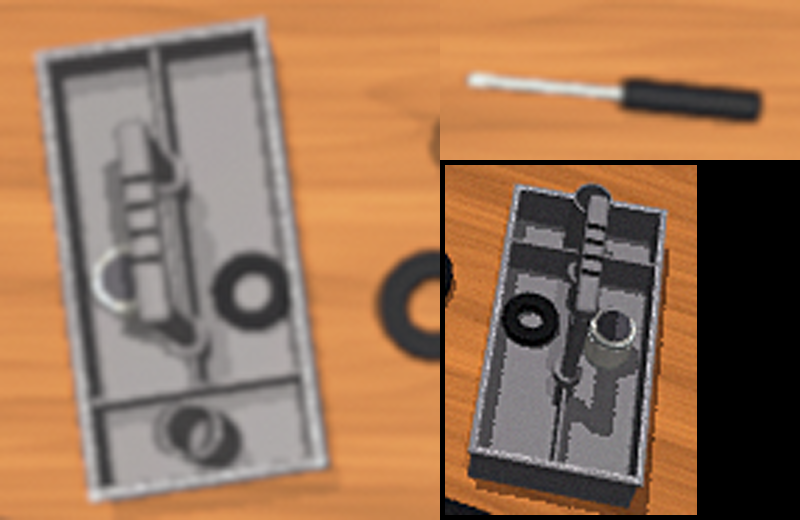

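Run:
```python
import numpy as np
from scipy.spatial.transform import Rotation as Ro
R=lambda q1,p,q4,q5,q6: Ro.from_euler('ZYZYZ',[q1,p,q4,q5,q6+np.pi/2])
s=R(1.299,1.986,0,1.155,-.002); print(s.as_euler('xyz'))
for L in(1,-1):
 for A in(60,75,90,105,120):
  A_=np.radians(A);z=np.array([np.cos(A_),np.sin(A_),0]);x=np.array([0,0,-1.])*L;y=np.cross(z,x)
  T=Ro.from_matrix(np.c_[x,y,z])
  w=np.array([493,135])-250*z[:2]
  q1=np.arctan2(w[1],w[0])
  for p in(1.7,2.0,2.4):
   e=(Ro.from_euler('ZY',[q1,p]).inv()*T).as_euler('ZYZ');e[2]-=np.pi/2
   if e[2]<-np.pi:e[2]+=2*np.pi
   print(L,A,p,round(q1,2),e.round(2))
```

```text
Traceback (most recent call last):
  File "scipy/spatial/transform/_rotation.pyx", line 1413, in scipy.spatial.transform._rotation.Rotation.from_euler
ValueError: Expected axis specification to be a non-empty string of upto 3 characters, got ZYZYZ
```

Run:
```python
import numpy as np
from scipy.spatial.transform import Rotation as Ro
s=Ro.from_euler('ZY',[1.299,1.986])*Ro.from_euler('ZYZ',[0,1.155,-.002+np.pi/2]); print(s.as_euler('xyz'))
for L in(1,-1):
 for A in(60,90,120):
  A_=np.radians(A);z=np.array([np.cos(A_),np.sin(A_),0]);x=np.array([0,0,-1.])*L;y=np.cross(z,x)
  T=Ro.from_matrix(np.c_[x,y,z])
  w=np.array([493,135])-250*z[:2]
  q1=np.arctan2(w[1],w[0])
  for p in(1.7,2.0,2.4):
   e=(Ro.from_euler('ZY',[q1,p]).inv()*T).as_euler('ZYZ');e[2]-=np.pi/2
   if e[2]<-np.pi:e[2]+=2*np.pi
   print(L,A,p,round(q1,2),e.round(2))
```

```text
[3.14100000e+00 1.18530632e-06 2.87179633e+00]
1 60 1.7 -0.22 [1.61 1.27 3.01]
1 60 2.0 -0.22 [1.7  1.29 2.69]
1 60 2.4 -0.22 [1.8  1.37 2.29]
1 90 1.7 -0.23 [1.54 1.8  3.01]
1 90 2.0 -0.23 [1.47 1.78 2.7 ]
1 90 2.4 -0.23 [1.4  1.72 2.3 ]
1 120 1.7 -0.13 [1.47 2.22 2.98]
1 120 2.0 -0.13 [1.26 2.16 2.62]
1 120 2.4 -0.13 [1.06 1.99 2.2 ]
-1 60 1.7 -0.22 [ 1.61  1.27 -0.14]
-1 60 2.0 -0.22 [ 1.7   1.29 -0.45]
-1 60 2.4 -0.22 [ 1.8   1.37 -0.85]
-1 90 1.7 -0.23 [ 1.54  1.8  -0.13]
-1 90 2.0 -0.23 [ 1.47  1.78 -0.44]
-1 90 2.4 -0.23 [ 1.4   1.72 -0.84]
-1 120 1.7 -0.13 [ 1.47  2.22 -0.16]
-1 120 2.0 -0.13 [ 1.26  2.16 -0.52]
-1 120 2.4 -0.13 [ 1.06  1.99 -0.94]
```

```bash
cat >> h.py <<'E'
from scipy.spatial.transform import Rotation as Ro
def plan(dst,turn,N,g,pos=None,R=None):
    """rows from the present pose (m, tool axes) to world dst (mm), turning by world rotvec turn"""
    s=sense(); pos=np.array(s["eef_pos"] if pos is None else pos,float)
    R=Ro.from_euler('xyz',s["tcp_rot"]) if R is None else R
    p0,R0=pos.copy(),R; out=[]
    for i in range(1,N+1):
        a=i/N; sh=(R.inv().apply(p0+a*(np.array(dst)-p0)-pos)/1000).round(3)
        Rt=Ro.from_rotvec(np.array(turn)*a)*R0; rv=(R.inv()*Rt).as_rotvec().round(3)
        pos=pos+R.apply(sh)*1000; R=R*Ro.from_rotvec(rv); out.append([sh.tolist(),rv.tolist(),g])
    print(str(out).replace(" ","").replace("-0.0,","0,").replace("-0.0]","0]").replace("0.0,","0,").replace("0.0]","0]"))
    print("end",pos.round(1),R.as_euler('xyz').round(3)); return pos,R
E
python3 - <<'E'
from h import *
p,R=plan([340,130,200],[0,0,-2.25],16,100)
p,R=plan([451,-224,120],[0,0,np.radians(-259.9)+2.25],17,100,p,R)
E
```

```text
[[[-0.018,-0.026,0.003],[0,0,0.141],100],[[-0.022,-0.022,0.003],[0,0,0.14],100],[[-0.025,-0.02,0.003],[0,0.001,0.141],100],[[-0.027,-0.016,0.003],[0,0,0.14],100],[[-0.029,-0.011,0.004],[0,0,0.141],100],[[-0.03,-0.008,0.003],[0,0,0.141],100],[[-0.032,-0.003,0.003],[0,0,0.14],100],[[-0.031,0.001,0.003],[0,0,0.141],100],[[-0.031,0.005,0.003],[0,0.001,0.141],100],[[-0.03,0.01,0.003],[0,0,0.14],100],[[-0.028,0.014,0.003],[0,0,0.141],100],[[-0.026,0.018,0.003],[0,0,0.14],100],[[-0.023,0.021,0.003],[0,0,0.141],100],[[-0.02,0.024,0.003],[0,0.001,0.141],100],[[-0.017,0.027,0.003],[0,0,0.14],100],[[-0.012,0.029,0.003],[0,0,0.141],100]]
end [340.4 130.1 200.2] [-3.14  -0.     0.622]
[[[-0.007,0.021,0.005],[0,0,0.134],100],[[-0.004,0.021,0.004],[0,0,0.135],100],[[-0.001,0.022,0.005],[0,0.001,0.134],100],[[0.002,0.022,0.005],[0,0,0.135],100],[[0.005,0.021,0.004],[0,0,0.134],100],[[0.007,0.021,0.005],[0,0,0.135],100],[[0.01,0.019,0.005],[0,0,0.134],100],[[0.013,0.018,0.005],[0,0.001,0.135],100],[[0.015,0.015,0.004],[0,0,0.134],100],[[0.017,0.014,0.005],[0,0,0.135],100],[[0.019,0.012,0.005],[0,0,0.134],100],[[0.02,0.008,0.004],[0,0,0.135],100],[[0.021,0.006,0.005],[0,0.001,0.134],100],[[0.021,0.003,0.005],[0,0,0.135],100],[[0.022,0.001,0.005],[0,0,0.134],100],[[0.022,-0.003,0.004],[0,0,0.135],100],[[0.021,-0.006,0.005],[0,0,0.134],100]]
end [ 451.2 -224.3  120. ] [-3.14   0.    -1.664]
```

>>> play_rows:
  moves:
    - [[-0.018,-0.026,0.003],[0,0,0.141],100]
    - [[-0.022,-0.022,0.003],[0,0,0.14],100]
    - [[-0.025,-0.02,0.003],[0,0,0.141],100]
    - [[-0.027,-0.016,0.003],[0,0,0.14],100]
    - [[-0.029,-0.011,0.004],[0,0,0.141],100]
    - [[-0.03,-0.008,0.003],[0,0,0.141],100]
    - [[-0.032,-0.003,0.003],[0,0,0.14],100]
    - [[-0.031,0.001,0.003],[0,0,0.141],100]
    - [[-0.031,0.005,0.003],[0,0,0.141],100]
    - [[-0.03,0.01,0.003],[0,0,0.14],100]
    - [[-0.028,0.014,0.003],[0,0,0.141],100]
    - [[-0.026,0.018,0.003],[0,0,0.14],100]
    - [[-0.023,0.021,0.003],[0,0,0.141],100]
    - [[-0.02,0.024,0.003],[0,0,0.141],100]
    - [[-0.017,0.027,0.003],[0,0,0.14],100]
    - [[-0.012,0.029,0.003],[0,0,0.141],100]

```text
clock: 1.7
eef_pos: [340.5, 129.2, 200.8]
tcp_rot: [-3.142, 0.0, 0.616]
contact_force: [0.8, -0.1, 0.1]
opening: 1.002
```

>>> play_rows:
  moves:
    - [[-0.007,0.021,0.005],[0,0,0.134],100]
    - [[-0.004,0.021,0.004],[0,0,0.135],100]
    - [[-0.001,0.022,0.005],[0,0,0.134],100]
    - [[0.002,0.022,0.005],[0,0,0.135],100]
    - [[0.005,0.021,0.004],[0,0,0.134],100]
    - [[0.007,0.021,0.005],[0,0,0.135],100]
    - [[0.01,0.019,0.005],[0,0,0.134],100]
    - [[0.013,0.018,0.005],[0,0,0.135],100]
    - [[0.015,0.015,0.004],[0,0,0.134],100]
    - [[0.017,0.014,0.005],[0,0,0.135],100]
    - [[0.019,0.012,0.005],[0,0,0.134],100]
    - [[0.02,0.008,0.004],[0,0,0.135],100]
    - [[0.021,0.006,0.005],[0,0,0.134],100]
    - [[0.021,0.003,0.005],[0,0,0.135],100]
    - [[0.022,0.001,0.005],[0,0,0.134],100]
    - [[0.022,-0.003,0.004],[0,0,0.135],100]
    - [[0.021,-0.006,0.005],[0,0,0.134],100]
    - [[0,0,0],[0,0,0],100]

```text
clock: 3.5
eef_pos: [451.9, -225.8, 120.5]
tcp_rot: [-3.141, -0.0, -1.669]
contact_force: [-0.2, -0.4, 0.2]
opening: 1.001
```

Run:
```python
from h import *
f=grab_frame("wrist");s=sense();print(s["clock"],s["eef_pos"],s["tcp_rot"],s["qpos"])
K=np.array(f["intrinsics"]);print(K,f["R"],f["t"])
def wp(X):
    c=np.array(f["R"])@np.array(X,float)+np.array(f["t"]);th=np.arctan2(np.hypot(c[0],c[1]),c[2]);k=c[:2]/np.hypot(*c[:2]);return K[:2,2]+K[0,0]*th*k
d=np.array([.0935,.9956,0]);m=np.array([450.4,-231.2,14])
im=f["pixels"].copy()
for a in(-55,0,55,182):
    q=wp(m+a*d);print(a,q.round(1));cv2.circle(im,tuple(int(v) for v in q.round()),3,(255,0,255),1)
cv2.imwrite("pics/w1.png",im[:,:,::-1])
```

```text
3.55 [ 451.15190836 -224.55102764  120.4947202 ] [ 3.14085116e+00  3.14842756e-04 -1.66437907e+00] [-4.64820725e-01  3.39178206e-01  1.99889268e+00  3.38785083e-05
  8.04326963e-01  2.77033105e+00]
[[325.1922621    0.         281.24628413]
 [  0.         325.1922621  215.40905453]
 [  0.           0.           1.        ]] [[-9.95113731e-01  9.87351242e-02 -1.92438779e-04]
 [ 9.42495629e-02  9.50482658e-01  2.96141413e-01]
 [ 2.94224689e-02  2.94676249e-01 -9.55144087e-01]] [472.10117146 172.52762572 309.16756405]
-55 [282.4 139.8]
0 [282.7 214.6]
55 [282.9 280.2]
182 [283.3 388.1]
```

View pics/w1.png

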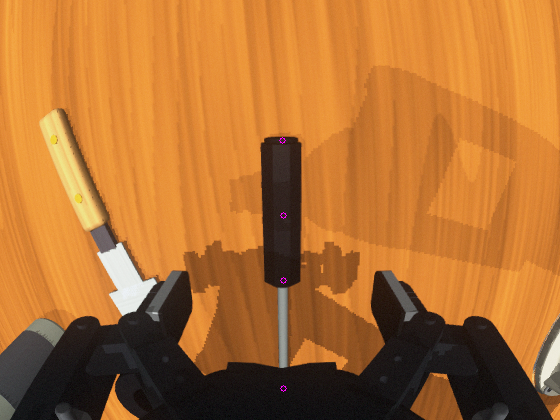

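The overlay agrees with the driver (handle end at about (281,137), root at (282,286)), so I can descend and grip.

>>> play_rows:
  moves:
    - [[0,0,0.02],[0,0,0],100]
    - [[0,0,0.03],[0,0,0],80]
    - [[0,0,0.03],[0,0,0],70]
    - [[0,0,0.012],[0,0,0],60]
    - [[0,0,0.006],[0,0,0],60]
    - [[0,0,0],[0,0,0],40]
    - [[0,0,0],[0,0,0],0]
    - [[0,0,0],[0,0,0],0]
    - [[0,0,0],[0,0,0],0]
    - [[0,0,0],[0,0,0],0]
    - [[0,0,0],[0,0,0],0]
  squeeze: 70

```text
clock: 4.65
eef_pos: [452.0, -224.2, 24.0]
tcp_rot: [-3.14, -0.001, -1.664]
contact_force: [-0.7, 1.4, 8.0]
opening: 0.307
```

Run:
```python
from h import *
s=sense();print(s["eef_pos"],s["contact_force"])
p,R=plan([452,-222,74],[0,0,0],2,0)
p,R=plan([480,-110,330],[0,0,np.pi/2+1.664],24,0,p,R)
p,R=plan([492,30,330],[np.pi/2,0,0],14,0,p,R)
```

```text
[ 451.97668757 -224.22517417   24.01398731] [-0.73194312  1.36155105  8.04220109]
[[[-0.001,0,-0.025],[0,0,0],0],[[-0.001,0,-0.025],[0,0,0],0]]
end [ 452.1 -222.2   74. ] [-3.140e+00 -1.000e-03 -1.664e+00]
[[[-0.005,-0.001,-0.011],[0,0,-0.135],0],[[-0.004,-0.001,-0.01],[0,0,-0.135],0],[[-0.005,-0.002,-0.011],[0,-0.001,-0.134],0],[[-0.004,-0.003,-0.011],[0,0,-0.135],0],[[-0.004,-0.003,-0.01],[0,0,-0.135],0],[[-0.003,-0.003,-0.011],[0,0,-0.135],0],[[-0.003,-0.004,-0.011],[0,0,-0.134],0],[[-0.002,-0.004,-0.01],[0.001,0,-0.135],0],[[-0.001,-0.005,-0.011],[0,-0.001,-0.135],0],[[-0.001,-0.005,-0.011],[0,0,-0.135],0],[[-0.001,-0.005,-0.01],[0,0,-0.135],0],[[0,-0.004,-0.011],[0,0,-0.134],0],[[0.001,-0.005,-0.011],[0,-0.001,-0.135],0],[[0.002,-0.005,-0.01],[0,0,-0.135],0],[[0.002,-0.004,-0.011],[0,0,-0.135],0],[[0.003,-0.004,-0.011],[0,0,-0.135],0],[[0.003,-0.003,-0.01],[0,0,-0.134],0],[[0.004,-0.004,-0.011],[0,-0.001,-0.135],0],[[0.004,-0.002,-0.011],[0,0,-0.135],0],[[0.004,-0.002,-0.01],[0,0,-0.135],0],[[0.005,-0.002,-0.011],[0.001,0,-0.134],0],[[0.005,0,-0.011],[0,0,-0.135],0],[[0.005,-0.001,-0.01],[0,-0.001,-0.135],0],[[0.004,0.001,-0.011],[0,0,-0.135],0]]
end [ 480.1 -110.3  330.1] [-3.14  -0.     1.571]
[[[0.01,0.001,0],[0,0.112,0],0],[[0.01,0.001,0.001],[0,0.112,0],0],[[0.01,0.001,0.002],[0,0.113,-0.001],0],[[0.009,0,0.004],[0,0.112,0],0],[[0.009,0.001,0.004],[0,0.112,0],0],[[0.009,0.001,0.005],[0,0.112,0],0],[[0.007,0.001,0.007],[0,0.112,0],0],[[0.008,0.001,0.007],[0,0.113,-0.001],0],[[0.006,0.001,0.008],[0,0.112,0],0],[[0.005,0.001,0.008],[0,0.112,0],0],[[0.005,0,0.009],[0,0.112,0],0],[[0.003,0.001,0.009],[0,0.112,-0.001],0],[[0.002,0.001,0.01],[0,0.113,0],0],[[0.001,0.001,0.01],[0,0.112,0],0]]
end [491.9  29.8 330. ] [ 0.245 -1.57  -1.813]
```

>>> play_rows:
  moves:
    - [[0,0,-0.015],[0,0,0],0]
    - [[0,0,-0.025],[0,0,0],0]
    - [[-0.005,-0.001,-0.021],[0,0,-0.135],0]
    - [[-0.004,-0.001,-0.01],[0,0,-0.135],0]
    - [[-0.005,-0.002,-0.011],[0,0,-0.134],0]
    - [[-0.004,-0.003,-0.011],[0,0,-0.135],0]
    - [[-0.004,-0.003,-0.01],[0,0,-0.135],0]
    - [[-0.003,-0.003,-0.011],[0,0,-0.135],0]
    - [[-0.003,-0.004,-0.011],[0,0,-0.134],0]
    - [[-0.002,-0.004,-0.01],[0,0,-0.135],0]
    - [[-0.001,-0.005,-0.011],[0,0,-0.135],0]
    - [[-0.001,-0.005,-0.011],[0,0,-0.135],0]
    - [[-0.001,-0.005,-0.01],[0,0,-0.135],0]
    - [[0,-0.004,-0.011],[0,0,-0.134],0]

```text
clock: 6.05
eef_pos: [464.6, -167.8, 201.6]
tcp_rot: [3.142, -0.0, -0.042]
contact_force: [0.4, -0.9, -2.3]
opening: 0.305
```

>>> play_rows:
  moves:
    - [[0.001,-0.005,-0.011],[0,0,-0.135],0]
    - [[0.002,-0.005,-0.01],[0,0,-0.135],0]
    - [[0.002,-0.004,-0.011],[0,0,-0.135],0]
    - [[0.003,-0.004,-0.011],[0,0,-0.135],0]
    - [[0.003,-0.003,-0.01],[0,0,-0.134],0]
    - [[0.004,-0.004,-0.011],[0,0,-0.135],0]
    - [[0.004,-0.002,-0.011],[0,0,-0.135],0]
    - [[0.004,-0.002,-0.01],[0,0,-0.135],0]
    - [[0.005,-0.002,-0.011],[0,0,-0.134],0]
    - [[0.005,0,-0.011],[0,0,-0.135],0]
    - [[0.005,-0.001,-0.01],[0,0,-0.135],0]
    - [[0.004,0.001,-0.011],[0,0,-0.135],0]

```text
clock: 7.25
eef_pos: [479.0, -111.5, 329.5]
tcp_rot: [-3.142, -0.0, 1.576]
contact_force: [-0.5, 0.1, -1.5]
opening: 0.31
```

>>> play_rows:
  moves:
    - [[0.01,0.001,0],[0,0.112,0],0]
    - [[0.01,0.001,0.001],[0,0.112,0],0]
    - [[0.01,0.001,0.002],[0,0.113,0],0]
    - [[0.009,0,0.004],[0,0.112,0],0]
    - [[0.009,0.001,0.004],[0,0.112,0],0]
    - [[0.009,0.001,0.005],[0,0.112,0],0]
    - [[0.007,0.001,0.007],[0,0.112,0],0]
    - [[0.008,0.001,0.007],[0,0.113,0],0]
    - [[0.006,0.001,0.008],[0,0.112,0],0]
    - [[0.005,0.001,0.008],[0,0.112,0],0]
    - [[0.005,0,0.009],[0,0.112,0],0]
    - [[0.003,0.001,0.009],[0,0.112,0],0]
    - [[0.002,0.001,0.01],[0,0.113,0],0]
    - [[0.001,0.001,0.01],[0,0.112,0],0]
    - [[0,0,0],[0,0,0],0]

```text
clock: 8.75
eef_pos: [490.8, 29.0, 326.7]
tcp_rot: [-0.948, -1.565, -0.623]
contact_force: [-0.7, 0.3, -1.7]
opening: 0.309
```

Run:
```python
from h import *
s=sense();R=Ro.from_euler('xyz',s["tcp_rot"]);print(s["clock"],s["eef_pos"],R.as_matrix().round(3),s["qpos"].round(2),s["opening"])
a=grab_frame("top");b=grab_frame("scene")
tcp=np.array(s["eef_pos"]);X=R.as_matrix()
tip=tcp+9.5*X[:,2]-177.5*X[:,0];hd=tcp+9.5*X[:,2]+60*X[:,0]
print(tip,hd)
ims=[]
for f in(a,b):
    im=f["pixels"].copy()
    u=[proj(f,q) for q in(tip,hd)];print(u,proj(f,[492.5,134.5,118]))
    c=proj(f,[492,90,180]).astype(int);x0,y0=max(0,c[0]-70),max(0,c[1]-75)
    k=4
    cr=cv2.resize(im[y0:y0+145,x0:x0+99],None,fx=k,fy=k,interpolation=cv2.INTER_CUBIC)
    for q in u+[proj(f,[492.5,134.5,118])]:cv2.circle(cr,tuple(int(v) for v in ((q-[x0,y0]+.5)*k)),5,(255,0,255),1)
    print(x0,y0);ims.append(cr)
cv2.imwrite("pics/held.png",np.hstack(ims)[:,:,::-1])
```

```text
8.75 [490.81648172  29.02848811 326.72073435] [[ 0.005  1.    -0.001]
 [-0.004  0.001  1.   ]
 [ 1.    -0.005  0.004]] [-0.54  0.61  1.89  1.12  1.89 -1.  ] 0.30876706819291566
[489.91600742  39.17103751 149.25857546] [491.11386444  38.31120295 386.7539982 ]
[array([209.21297637, 227.98031945]), array([198.81909439, 218.65919902])] [179.33819802 227.87540947]
120 151
[array([329.43183778, 199.94115875]), array([337.66036856, 150.28404277])] [355.73776989 214.68871904]
275 124
```

View pics/held.png

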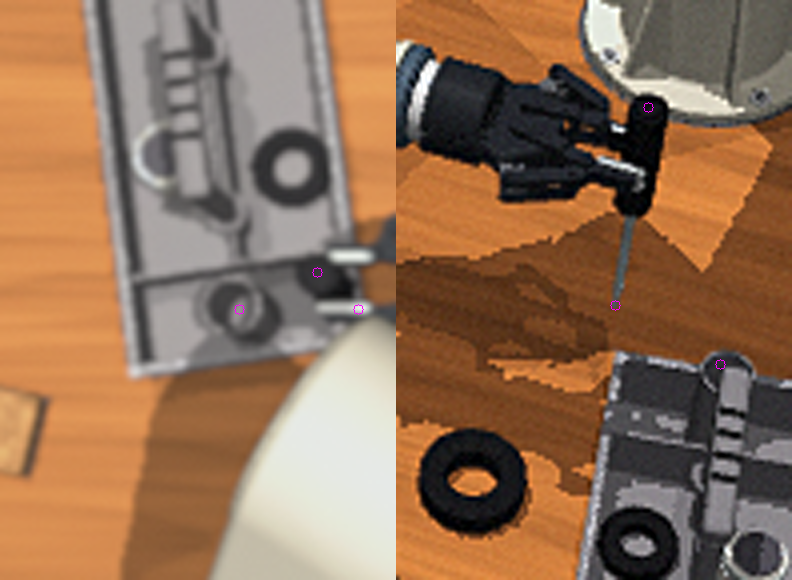

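Run:
```python
from h import *
import pickle
a,b=pickle.load(open("f0.pkl","rb"))
print("top",onz(a,179.2,228.5,118),"scene",onz(b,357.25,215.75,118))
# caddy rim cross-check in the scene view; project model for corner/ bar / mouth
c=np.array([636.5,160,0]);yw=.167;Z=Ro.from_euler('z',yw)
for n,q in dict(mouth=[-145,0,118],bar0=[-76,0,220],bar1=[76,0,220]).items():
    X=c+Z.apply(q);print(n,X.round(1),proj(a,X).round(1),proj(b,X).round(1))
o=[]
for f,(x0,y0) in((a,(140,150)),(b,(320,200))):
    o.append(cv2.resize(f["pixels"][y0:y0+100,x0:x0+66],None,fx=6,fy=6,interpolation=cv2.INTER_CUBIC))
    for q in([-145,0,118],[-76,0,220],[76,0,220]):
        u=(proj(f,c+Z.apply(q))-[x0,y0]+.5)*6;cv2.drawMarker(o[-1],tuple(int(v) for v in u),(255,0,255),0,8,1)
cv2.imwrite("pics/cup.png",np.hstack(o)[:,:,::-1])
```

```text
top [490.5772586  134.86530003 118.        ] scene [494.87291192 140.31181392 118.        ]
mouth [493.5 135.9 118. ] [178.9 227.5] [356.1 215. ]
bar0 [561.6 147.4 220. ] [169.6 200.7] [358.8 213.2]
bar1 [711.4 172.6 220. ] [162.7 150. ] [353.9 254.8]
```

View pics/cup.png

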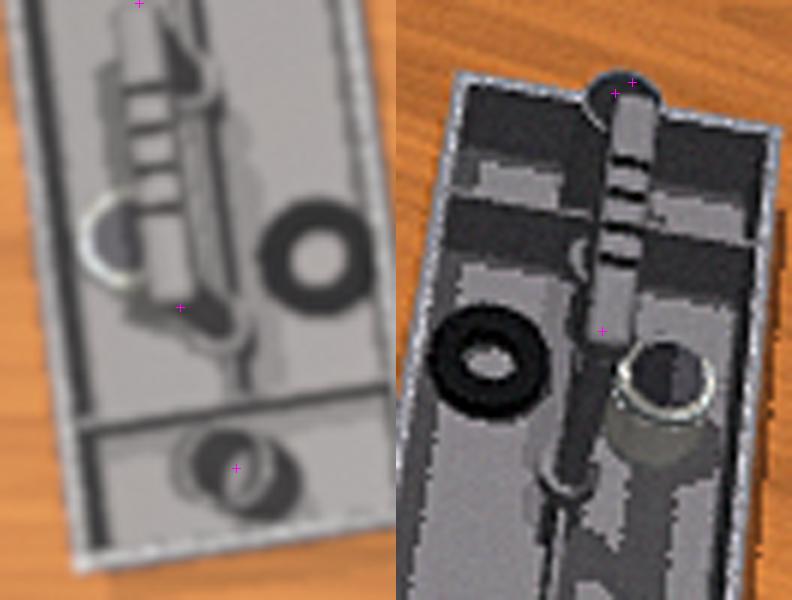

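The scene view puts the bar and mouth about 4–5 mm beyond my caddy estimate: the mouth ellipse centre is about (621,103) against the marker at (615,93). I'll take the mouth as roughly (497,140), move above it and check with the wrist camera.

>>> play_rows:
  moves:
    - [[0,0.002,0.012],[0,0,0],0]
    - [[0,0.002,0.018],[0,0,0],0]
    - [[0,0.002,0.02],[0,0,0],0]
    - [[0,0,0.02],[0,0,0],0]
    - [[0,0,0.018],[0,0,0],0]
    - [[0,0,0.012],[0,0,0],0]
    - [[0,0,0],[0,0,0],0]
    - [[0,0,0],[0,0,0],0]

```text
clock: 9.65
eef_pos: [497.3, 128.6, 329.2]
tcp_rot: [2.062, -1.57, 2.651]
contact_force: [-0.1, -1.0, -2.1]
opening: 0.306
```

```bash
cat >> h.py <<'E'
def wp(f,X):
    K=np.array(f["intrinsics"]);c=np.array(f["R"])@np.array(X,float)+np.array(f["t"]);r=np.hypot(c[0],c[1]);return K[:2,2]+K[0,0]*np.arctan2(r,c[2])*c[:2]/r
def won(f,u,v,z):
    K=np.array(f["intrinsics"]);R=np.array(f["R"]);d=np.array([u,v])-K[:2,2];r=np.hypot(*d);th=r/K[0,0]
    w=R.T@np.r_[np.sin(th)*d/r,np.cos(th)];c=-R.T@np.array(f["t"]);return c+w*(z-c[2])/w[2]
E
python3 - <<'E'
from h import *
import pickle
s=sense();R=Ro.from_euler('xyz',s["tcp_rot"]).as_matrix();t=np.array(s["eef_pos"])
f=grab_frame("wrist");pickle.dump(f,open("w2.pkl","wb"))
print(s["clock"],t,"tip",t+9.5*R[:,2]-177.5*R[:,0])
im=cv2.resize(f["pixels"],(784,588))
for q in([497,140,118],t+9.5*R[:,2]-177.5*R[:,0]):
    u=wp(f,q);print(u);cv2.circle(im,tuple(int(v*1.4) for v in u),4,(255,0,255),1)
cv2.imwrite("pics/w2.png",im[:,:,::-1])
E
```

```text
9.65 [497.34402134 128.5734826  329.17791555] tip [497.50662389 137.982504   151.67314413]
[280.60748761 484.37129218]
[281.22076863 470.06540695]
```

View pics/w2.png

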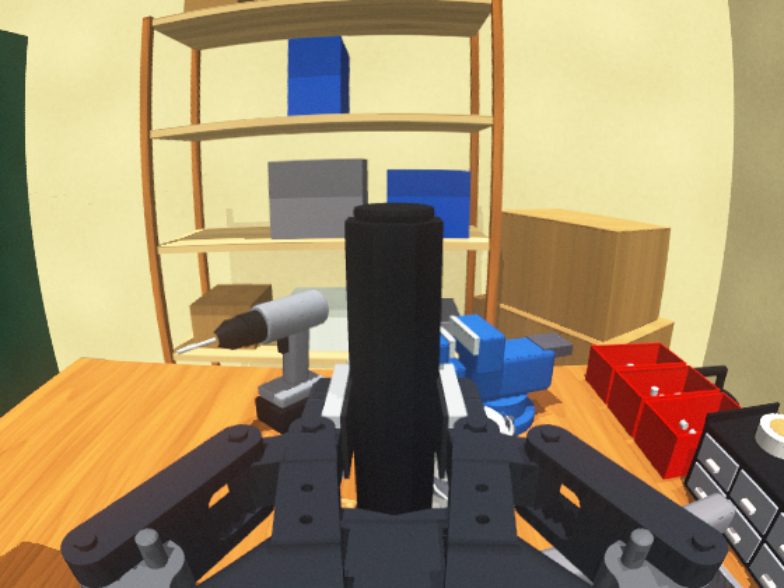

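>>> play_rows:
  moves:
    - [[-0.012,0,0],[0,0,0],0]
    - [[-0.012,0,0],[0,0,0],0]
    - [[0,0,0],[0,0,0],0]
    - [[0,0,0],[0,0,0],0]

```text
clock: 10.1
eef_pos: [497.5, 128.0, 304.1]
tcp_rot: [-1.029, -1.569, -0.543]
contact_force: [-0.5, 0.0, -0.9]
opening: 0.306
```

Run:
```python
from h import *
s=sense();R=Ro.from_euler('xyz',s["tcp_rot"]).as_matrix();t=np.array(s["eef_pos"])
tip=t+9.5*R[:,2]-177.5*R[:,0];print(t,tip)
o=[]
for n,(x0,y0) in(("top",(145,180)),("scene",(325,165))):
    f=grab_frame(n);print(n,(proj(f,tip)-[x0,y0]+.5)*7)
    o.append(cv2.resize(f["pixels"][y0:y0+80,x0:x0+56],None,fx=7,fy=7,interpolation=cv2.INTER_CUBIC))
cv2.imwrite("pics/tip.png",np.hstack(o)[:,:,::-1])
```

```text
[497.49829756 127.97957641 304.13444399] [497.21444642 137.65365567 126.6440735 ]
top [233.58153251 325.88051051]
scene [225.25347575 349.99808449]
```

View pics/tip.png

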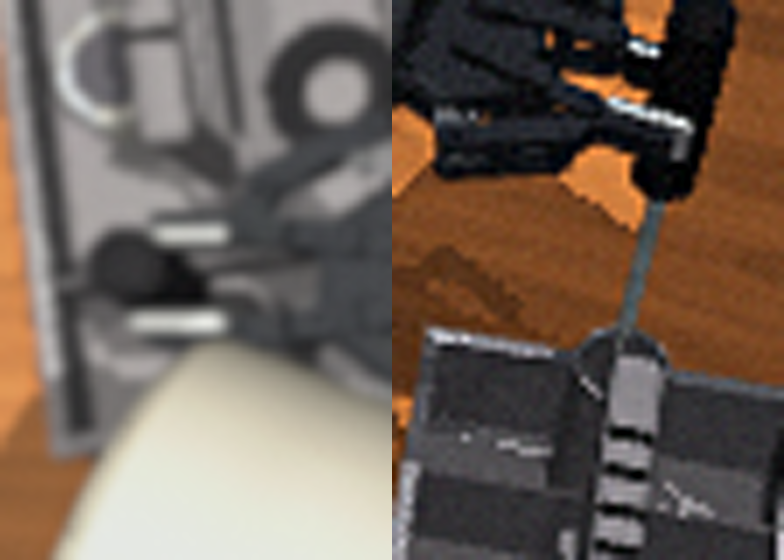

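The scene crop shows the tip at about (617,350), inside the mouth ellipse (570–668, centre about (620,362)). I'll nudge +2/+3 mm and lower it.

>>> play_rows:
  moves:
    - [[0,0.002,0.003],[0,0,0],0]
    - [[-0.006,0,0],[0,0,0],0]
    - [[-0.01,0,0],[0,0,0],0]
    - [[-0.01,0,0],[0,0,0],0]
    - [[-0.01,0,0],[0,0,0],0]
    - [[0,0,0],[0,0,0],0]

```text
clock: 10.8
eef_pos: [499.2, 131.4, 267.2]
tcp_rot: [-1.354, -1.568, -0.217]
contact_force: [-0.1, -1.1, -1.6]
opening: 0.31
```

>>> play_rows:
  moves:
    - [[-0.01,0,0],[0,0,0],0]
    - [[-0.015,0,0],[0,0,0],0]
    - [[-0.015,0,0],[0,0,0],0]
    - [[-0.015,0,0],[0,0,0],0]
    - [[-0.01,0,0],[0,0,0],0]
    - [[-0.006,0,0],[0,0,0],0]
    - [[0,0,0],[0,0,0],0]
    - [[0,0,0],[0,0,0],0]

```text
clock: 11.6
eef_pos: [499.5, 131.3, 197.9]
tcp_rot: [-0.036, -1.57, -1.535]
contact_force: [-0.2, -0.6, -1.4]
opening: 0.303
```

Run:
```python
from h import *
s=sense();R=Ro.from_euler('xyz',s["tcp_rot"]).as_matrix();t=np.array(s["eef_pos"])
print(t,R.round(3).tolist(),t+9.5*R[:,2]-177.5*R[:,0],s["qpos"].round(2),s["contact_force"])
o=[]
for n,(x0,y0) in(("top",(145,140)),("scene",(325,165))):
    f=grab_frame(n)
    o.append(cv2.resize(f["pixels"][y0:y0+100,x0:x0+66],None,fx=6,fy=6,interpolation=cv2.INTER_CUBIC))
cv2.imwrite("pics/in.png",np.hstack(o)[:,:,::-1])
```

```text
[499.5006238  131.27507712 197.92922339] [[0.0, 1.0, 0.0], [-0.001, -0.0, 1.0], [1.0, -0.0, 0.001]] [499.49763734 140.86514397  20.43406682] [-0.37  0.82  1.96  1.22  1.7  -1.23] [-0.23312538 -0.61131094 -1.44558917]
```

View pics/in.png

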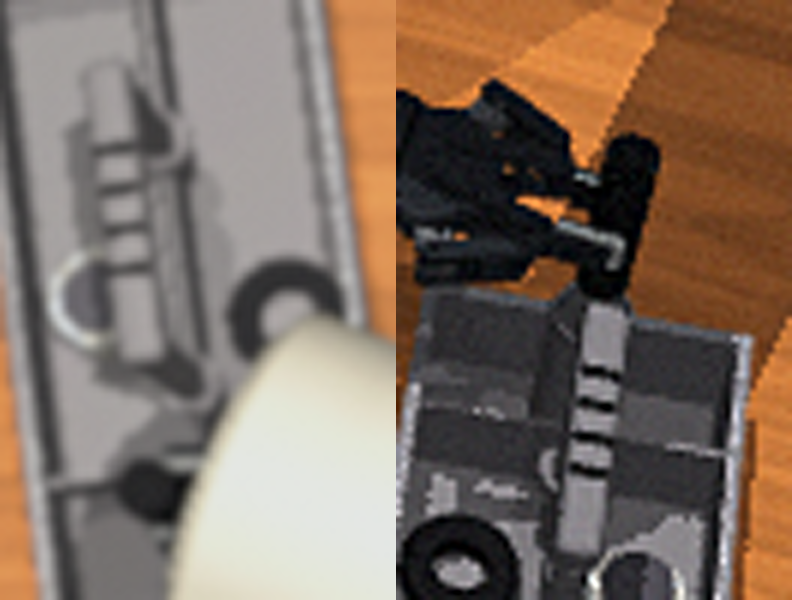

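Still no contact, and the tip is about 20 mm above the bench inside the cup. I'll lower the last bit, release and back out.

>>> play_rows:
  moves:
    - [[-0.004,0,0],[0,0,0],0]
    - [[-0.004,0,0],[0,0,0],0]
    - [[-0.002,0,0],[0,0,0],0]
    - [[0,0,0],[0,0,0],0]
    - [[0,0,0],[0,0,0],0]

```text
clock: 12.2
eef_pos: [499.4, 131.3, 187.7]
tcp_rot: [-0.564, -1.57, -1.007]
contact_force: [-0.7, -0.6, -1.3]
opening: 0.306
```

>>> play_rows:
  moves:
    - [[0,0,0],[0,0,0],40]
    - [[0,0,0],[0,0,0],50]
    - [[0,0,0],[0,0,0],60]
    - [[0,0,0],[0,0,0],80]
    - [[0,0,0],[0,0,0],80]
    - [[0,0,0],[0,0,0],80]
    - [[0,0,0],[0,0,0],80]

```text
clock: 12.9
eef_pos: [499.4, 131.3, 187.8]
tcp_rot: [0.222, -1.571, -1.793]
contact_force: [0.1, -0.0, 0.7]
opening: 0.805
```

>>> play_rows:
  moves:
    - [[0,0,-0.005],[0,0,0],80]
    - [[0,0,-0.01],[0,0,0],80]
    - [[0,0,-0.015],[0,0,0],80]
    - [[0,0,-0.02],[0,0,0],80]
    - [[0,0,-0.02],[0,0,0],80]
    - [[0,0,-0.02],[0,0,0],80]
    - [[0,0,-0.02],[0,0,0],80]
    - [[0,0,-0.02],[0,0,0],80]
    - [[0,0,0],[0,0,0],80]

```text
clock: 13.8
eef_pos: [500.1, -1.6, 187.7]
tcp_rot: [2.043, -1.569, 2.667]
contact_force: [0.5, 0.3, -0.8]
opening: 0.799
```

Run:
```python
from h import *
import pickle
s=sense();print(s["eef_pos"],s["clock"])
o=[];F=[]
for n,(x0,y0) in(("top",(140,150)),("scene",(320,170))):
    f=grab_frame(n);F.append(f)
    o.append(cv2.resize(f["pixels"][y0:y0+100,x0:x0+66],None,fx=6,fy=6,interpolation=cv2.INTER_CUBIC))
pickle.dump(F,open("f1.pkl","wb"))
cv2.imwrite("pics/stood.png",np.hstack(o)[:,:,::-1])
```

```text
[500.06780224  -1.6389441  187.65972112] 13.8
```

View pics/stood.png

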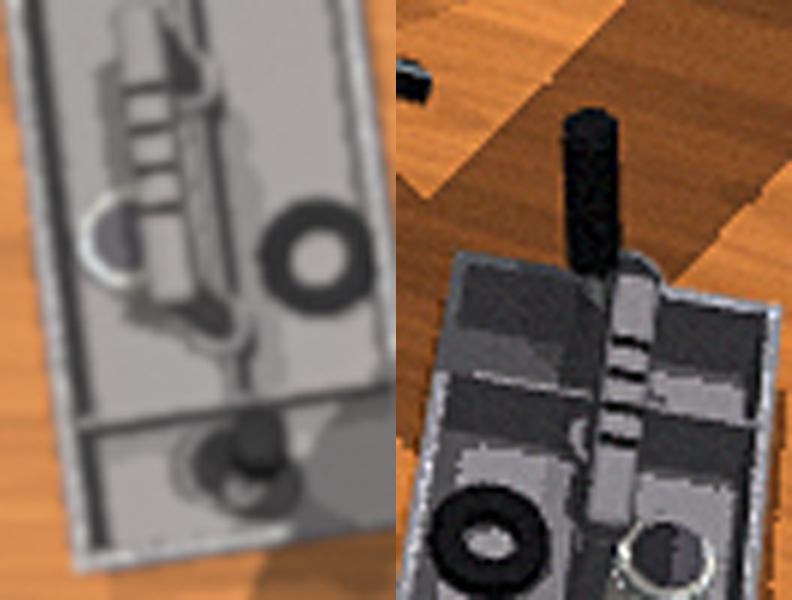

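The driver now stands in the cup with a slight lean (handle at about (590,190) in the scene crop). The caddy, tape and tin haven't moved. Next I'll locate the bar.

Run:
```python
from h import *
import pickle
a,b=pickle.load(open("f1.pkl","rb"))
T=[onz(a,u,v,220)[:2] for u,v in((167.6,199.6),(162.3,150))];S=[onz(b,u,v,220)[:2] for u,v in((359.3,215.8),(355.3,256.8))]
for P in(T,S):d=P[1]-P[0];print(np.round(P,1),"mid",(P[0]+P[1])/2,"len",np.hypot(*d),"yaw",np.arctan2(d[1],d[0]))
# driver handle top, z~245
print(onz(a,140+260/6-.5,150+445/6-.5,245))
# left/right rim lines: fit long walls in top image, HSV bright rim -> minAreaRect of caddy grey mask
px=a["pixels"].astype(int);sat=px.max(2)-px.min(2);m=((sat<30)&(px.max(2)>50)).astype(np.uint8)
m[:,:135]=0;m[:,216:]=0;m[:118]=0;m[250:]=0
n,l,st,c=cv2.connectedComponentsWithStats(m);k=1+st[1:,4].argmax();pts=np.argwhere(l==k)[:,::-1]
h=cv2.convexHull(pts.astype(np.float32))[:,0];W=np.array([onz(a,u,v,70)[:2] for u,v in h],np.float32);print(st[k],cv2.minAreaRect(W))
print(sense()["qpos"])
```

```text
[[564.7 153.3]
 [711.5 173.8]] mid [638.10447766 163.55324873] len 148.27629479730356 yaw 0.1387306758228983
[[570.5 151.2]
 [716.4 178.2]] mid [643.48171168 164.71222843] len 148.36582166135116 yaw 0.18280630568284892
[492.46469013 102.84636484 245.        ]
[ 139  125   73  120 6629] ((637.0791015625, 162.31752014160156), (368.5489501953125, 189.44686889648438), 9.323841094970703)
[-0.57749183  0.87281892  1.82466486  1.04010639  1.80727316 -1.19127141]
```

Run:
```python
from h import *
p,R=plan([520,-20,360],[-np.pi/2,0,0],14,100)
p,R=plan([640,164,320],[0,0,.163-np.pi/2],14,100,p,R)
```

```text
[[[0.012,0.001,-0.001],[0,-0.112,0],100],[[0.012,0.002,-0.003],[0,-0.112,0],100],[[0.012,0.001,-0.005],[0,-0.113,0],100],[[0.011,0.002,-0.005],[0,-0.112,-0.001],100],[[0.011,0.001,-0.007],[0,-0.112,0],100],[[0.009,0.002,-0.007],[0,-0.112,0],100],[[0.009,0.001,-0.009],[0,-0.112,0],100],[[0.008,0.002,-0.01],[0,-0.113,0],100],[[0.006,0.001,-0.01],[0,-0.112,0],100],[[0.005,0.002,-0.012],[0,-0.112,0],100],[[0.004,0.001,-0.011],[0,-0.112,0],100],[[0.003,0.002,-0.013],[0,-0.112,-0.001],100],[[0.001,0.001,-0.012],[0,-0.113,0],100],[[0,0.002,-0.012],[0,-0.112,0],100]]
end [520.4 -20.3 359.6] [3.14  0.    1.571]
[[[0.013,0.009,0.003],[0,0,0.101],100],[[0.014,0.007,0.003],[0,0,0.1],100],[[0.015,0.005,0.003],[0,0,0.101],100],[[0.015,0.005,0.002],[0,-0.001,0.1],100],[[0.015,0.002,0.003],[0,0,0.101],100],[[0.016,0.002,0.003],[0,0,0.1],100],[[0.016,-0.001,0.003],[0,0,0.101],100],[[0.015,-0.002,0.003],[0,0,0.1],100],[[0.015,-0.003,0.002],[0,0,0.101],100],[[0.015,-0.006,0.003],[0,0,0.101],100],[[0.015,-0.006,0.003],[0,0,0.1],100],[[0.013,-0.008,0.003],[0,-0.001,0.101],100],[[0.013,-0.009,0.003],[0,0,0.1],100],[[0.011,-0.011,0.003],[0,0,0.101],100]]
end [639.5 164.1 319.5] [3.14  0.    0.163]
```

>>> play_rows:
  moves:
    - [[0.012,0.001,-0.001],[0,-0.112,0],80]
    - [[0.012,0.002,-0.003],[0,-0.112,0],100]
    - [[0.012,0.001,-0.005],[0,-0.113,0],100]
    - [[0.011,0.002,-0.005],[0,-0.112,0],100]
    - [[0.011,0.001,-0.007],[0,-0.112,0],100]
    - [[0.009,0.002,-0.007],[0,-0.112,0],100]
    - [[0.009,0.001,-0.009],[0,-0.112,0],100]
    - [[0.008,0.002,-0.01],[0,-0.113,0],100]
    - [[0.006,0.001,-0.01],[0,-0.112,0],100]
    - [[0.005,0.002,-0.012],[0,-0.112,0],100]
    - [[0.004,0.001,-0.011],[0,-0.112,0],100]
    - [[0.003,0.002,-0.013],[0,-0.112,0],100]
    - [[0.001,0.001,-0.012],[0,-0.113,0],100]
    - [[0,0.002,-0.012],[0,-0.112,0],100]

```text
clock: 15.3
eef_pos: [520.0, -19.0, 360.6]
tcp_rot: [3.141, 0.004, 1.572]
contact_force: [-0.6, 0.4, -0.5]
opening: 1.003
```

>>> play_rows:
  moves:
    - [[0.013,0.009,0.003],[0,0,0.101],100]
    - [[0.014,0.007,0.003],[0,0,0.1],100]
    - [[0.015,0.005,0.003],[0,0,0.101],100]
    - [[0.015,0.005,0.002],[0,0,0.1],100]
    - [[0.015,0.002,0.003],[0,0,0.101],100]
    - [[0.016,0.002,0.003],[0,0,0.1],100]
    - [[0.016,-0.001,0.003],[0,0,0.101],100]
    - [[0.015,-0.002,0.003],[0,0,0.1],100]
    - [[0.015,-0.003,0.002],[0,0,0.101],100]
    - [[0.015,-0.006,0.003],[0,0,0.101],100]
    - [[0.015,-0.006,0.003],[0,0,0.1],100]
    - [[0.013,-0.008,0.003],[0,0,0.101],100]
    - [[0.013,-0.009,0.003],[0,0,0.1],100]
    - [[0.011,-0.011,0.003],[0,0,0.101],100]
    - [[0,0,0],[0,0,0],100]
    - [[0,0,0],[0,0,0],100]

```text
clock: 16.9
eef_pos: [638.7, 165.2, 319.1]
tcp_rot: [3.141, 0.002, 0.167]
contact_force: [-0.0, 0.2, 0.7]
opening: 1.0
```

Run:
```python
from h import *
f=grab_frame("wrist");s=sense();print(s["clock"],s["eef_pos"],s["tcp_rot"],s["qpos"].round(2))
im=f["pixels"].copy();Z=Ro.from_euler('z',.163)
for q in([0,0],[-76,-12],[-76,12],[76,12],[76,-12]):
    u=wp(f,np.array([640,164,220])+Z.apply(q+[0]));print(u.round(1));cv2.circle(im,tuple(int(v) for v in u.round()),3,(255,0,255),1)
cv2.imwrite("pics/w3.png",im[:,:,::-1])
```

```text
16.95 [638.78604154 164.84818257 319.42541073] [3.14130511e+00 1.08665127e-03 1.66034668e-01] [ 0.25  0.35  1.48 -0.    1.31  1.66]
[282.5 222.1]
[296.8 310.3]
[267.4 310.3]
[265.1 115.1]
[300.7 115.2]
```

View pics/w3.png

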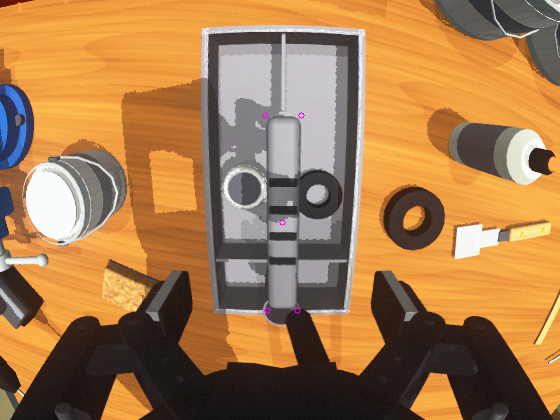

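The overlay fits the bar: its ends are at rows 115 and 308, and the grip bands are centred at row 222. I'll descend and grip.

>>> play_rows:
  moves:
    - [[0.001,0.001,0.015],[0,0,0],100]
    - [[0,0,0.025],[0,0,0],100]
    - [[0,0,0.025],[0,0,0],100]
    - [[0,0,0.025],[0,0,0],100]
    - [[0,0,0.015],[0,0,0],100]
    - [[0,0,0.006],[0,0,0],80]
    - [[0,0,0],[0,0,0],60]
    - [[0,0,0],[0,0,0],45]
    - [[0,0,0],[0,0,0],0]
    - [[0,0,0],[0,0,0],0]
    - [[0,0,0],[0,0,0],0]
    - [[0,0,0],[0,0,0],0]
    - [[0,0,0],[0,0,0],0]
  squeeze: 90

```text
clock: 18.25
eef_pos: [641.4, 164.7, 210.1]
tcp_rot: [-3.141, -0.002, 0.163]
contact_force: [-0.7, 1.9, 6.3]
opening: 0.266
```

>>> play_rows:
  moves:
    - [[0,0,-0.002],[0,0,0],0]
    - [[0,0,-0.004],[0,0,0],0]
    - [[0,0,-0.006],[0,0,0],0]
    - [[0,0,-0.008],[0,0,0],0]
    - [[0,0,-0.008],[0,0,0],0]
    - [[0,0,-0.008],[0,0,0],0]
    - [[0,0,-0.008],[0,0,0],0]
    - [[0,0,-0.008],[0,0,0],0]
    - [[0,0,-0.008],[0,0,0],0]
    - [[0,0,-0.008],[0,0,0],0]
    - [[0,0,-0.008],[0,0,0],0]
    - [[0,0,-0.008],[0,0,0],0]
    - [[0,0,-0.007],[0,0,0],0]
    - [[0,0,-0.006],[0,0,0],0]
    - [[0,0,-0.004],[0,0,0],0]
    - [[0,0,-0.002],[0,0,0],0]
    - [[0,0,0],[0,0,0],0]
    - [[0,0,0],[0,0,0],0]
    - [[0,0,0],[0,0,0],0]
    - [[0,0,0],[0,0,0],0]

```text
clock: 20.25
eef_pos: [640.6, 164.0, 311.4]
tcp_rot: [3.142, 0.0, 0.163]
contact_force: [0.8, -0.2, -6.8]
opening: 0.264
```

Run:
```python
from h import *
s=sense();print(s["clock"],s["eef_pos"],s["tcp_rot"],s["contact_force"],s["wrist_torque"],s["opening"])
b=grab_frame("scene");w=grab_frame("wrist");h=s["eef_pos"][2]-210.1
x0,y0=270,120
im=cv2.resize(b["pixels"][y0:y0+195,x0:x0+130],(400,600),interpolation=cv2.INTER_CUBIC)
Z=Ro.from_euler('z',.163)
for q in([-180,-90,70],[-180,90,70],[180,-90,70],[180,90,70]):
    u=(proj(b,np.array([640,164,h])+Z.apply(q))-[x0,y0]+.5)*[400/130,600/195];cv2.circle(im,tuple(int(v) for v in u),4,(255,0,255),1)
W=cv2.resize(w["pixels"][:,130:420],(400,579))
o=np.zeros((600,800,3),np.uint8);o[:,:400]=im;o[:579,400:]=W
cv2.imwrite("pics/lift.png",o[:,:,::-1])
```

```text
20.25 [640.60429817 164.03945946 311.35563018] [3.14154721e+00 4.45758480e-04 1.62784011e-01] [ 0.84664065 -0.16834045 -6.75572057] [ 0.10241562 -0.33978786  0.04587385] 0.26436486355475697
```

View pics/lift.png

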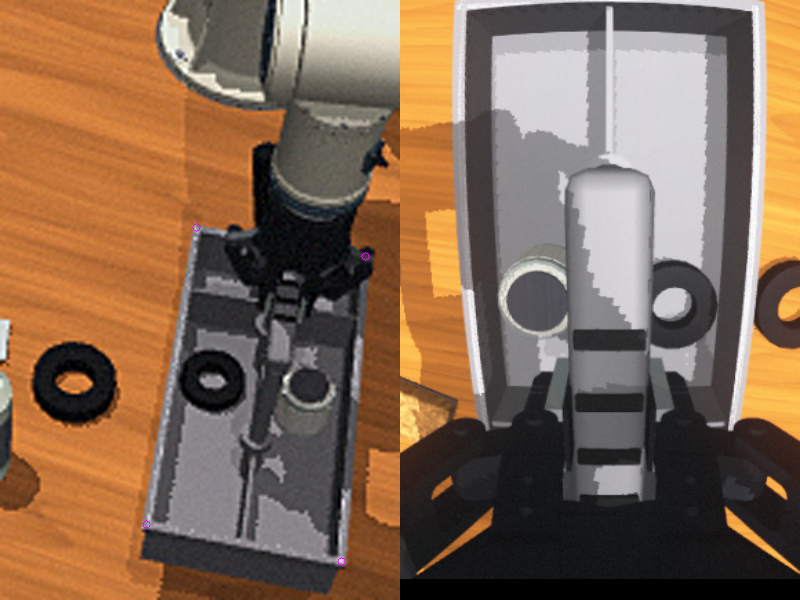

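The caddy is lifted level: the rim corners fit the level model, and the tin, tape and driver are in place. The load is about 7 N, against an expected 7.3 N. I'll hold briefly, check again and hand in.

>>> play_rows:
  moves:
    - [[0,0,0],[0,0,0],0]
    - [[0,0,0],[0,0,0],0]
    - [[0,0,0],[0,0,0],0]
    - [[0,0,0],[0,0,0],0]
    - [[0,0,0],[0,0,0],0]

```text
clock: 20.85
eef_pos: [640.7, 164.1, 311.7]
tcp_rot: [-3.142, -0.0, 0.163]
contact_force: [-0.4, -0.0, -7.8]
opening: 0.262
```

```bash
python3 -c "
from h import *
s=sense();print(s['clock'],s['eef_pos'],s['contact_force'],s['wrist_torque'],s['opening'],abs(s['qvel']).max())
print(sign_off())"
```

```text
20.85 [640.70440321 164.07840087 311.69265971] [-0.43601065 -0.01871091 -7.83471428] [ 0.08688346 -0.32576602 -0.03060106] 0.2621783555165721 0.001859548007717142
the job is handed in; nothing more can be done
None
```

The screwdriver is standing blade down in the tool cup, released. The arm is holding the caddy by the middle of its handle, about 101 mm above the bench. I handed the job in at 20.9 s.

**Last checks:**
- **Level:** the tool was level to within 0.001 rad, and the four rim corners in the scene picture matched a level caddy at that height.
- **Steady:** the joints were at rest and the grip opening was constant.
- **Load:** 7–8 N on the wrist, against about 7.3 N expected for the loaded caddy.
- **Contents:** the tape and tin are in their bays. The screwdriver leans slightly in the cup, as the loose fit allows. In the last picture only part of its handle showed beside the wrist.
- **Other things on the bench:** I saw none shifted, but I took no full-bench picture at the end.

**Disagreement:** my first caddy estimate from the tray rim was about 4–5 mm off the handle bar and cup position in the scene picture. I corrected for it before lowering the screwdriver and gripping. No check failed.

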